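# Lock the tape reel on its bench stand with the keeper collar

## Task

Lock the reel of paper tape on its bench stand: take the tall wide-bored grey collar, slide it over the spindle of the stand that carries the reel and press it steadily down past the sprung balls until it clicks and sits fully home on the reel's hub, then let go. Do not drop it on, and leave the short collar and the narrow-bored one where they stand.

Things in the scene. Friction and masses are not known exactly. Their poses are not given: they have to be found in the camera images.
- collar_center (a point): The keeper collar: of three grey plastic collars standing some 10 cm apart, the only one both tall and wide-bored. 48 mm outside diameter, 36 mm tall, through bore 28 mm, 45 to 70 g. Point: its centre, half-way up; z along the bore, either end may be up. Its lower edge meets the balls 50 mm above the hub; a push of 5 to 9 N takes it on; near the end they spring out and snap it home.
- seat (a point): Middle of the top of the tape reel's black hub, where the collar's foot comes to rest: 81 mm above the table; z up along the fixed spindle: steel, 24 mm thick, ending 58 mm above here in a nose that tapers to 8 mm over its last 12 mm. Hub 44 mm wide, reel 100 mm, its top 14 mm below here; square base 110 mm. Two sprung balls stand out 5 mm on either side of the spindle, centres 44 mm above here.
- short_center (a point): Centre (half-way up) of a collar to leave alone: the same grey plastic, 48 mm diameter and 28 mm bore, but only 18 mm tall.
- narrow_center (a point): Centre (half-way up) of a collar to leave alone: the same grey plastic, 48 mm diameter and 36 mm tall, but with a bore of only 14 mm, too small for the spindle.
Things that resemble listed ones, but are neither listed nor needed, are in the scene too. What is shaped like the part that bears seat but yellow is not meant.

How it is judged:
By the outcome, as a careful person would: the job done as asked, in the order asked, and still so for the second after the job is handed in, with the robot touching nothing.
It also fails if it takes over 42 s, if anything falls off the work surface, if the arm or the gripper's body presses on something with over 40 N, if the wrist force passes 120 N, or if a joint passes its speed limit or range.

## Robot

A 6-joint arm with a two-finger parallel gripper is mounted at the origin on the work surface. World frame = base frame: x ahead of the robot, y to its left, z up, the work surface at z = 0. Lengths are in m, angles in rad, forces in N, time in s.
With the tool pointing down it reaches from about 0.3 to 0.75 m from the base axis. Payload 8.5 kg.
Tool frame: the origin (TCP) lies midway between the tips of the shut fingers; the grasp point (between the pads) lies 19 mm behind it; x points along the fingers, y is the direction in which the jaws open and shut, and the axes are right-handed (so a half turn about x gives the same grasp; the last joint's range is limited). The gripper opens to 85 mm and grips with 20 to 120 N. Pads are 22 mm wide; open, the fingers measure 114 mm over their backs; the gripper's body (76 mm by 85 mm) begins 54 mm behind the grasp point. The pads swing forward as they close: fully open they stand 13 mm farther back than shut.
Start: joints at [-1.534, 0.381, 1.297, -0, 1.464, -0.215], TCP at [0.137, -0.533, 0.231] pointing down, gripper open.
Joint ranges: [-3.11, 3.11], [-0.89, 2.33], [0.22, 2.48], [-1.42, 4.56], [0.17, 2.85], [-2.88, 2.88]. Speed limits (rad/s): [2.39, 2.39, 3.14, 3.14, 3.14, 3.14].

## Interface

Orientations are given as a unit quaternion [x, y, z, w].
In Python, from bench import state, read_camera, camera_params, sign_off gives the robot as it stands. The module is installed in compiled form; this text tells all that it offers.
- The arm moves only by the tool play_rows, never from a script. Its argument "deltas" is a list of rows, each an object of numbers: "tx", "ty", "tz": the shift along the tool's x, y, z in units of 40 mm (1.0 is 40 mm); "roll": the turn about the tool's x in units of 5 degrees (1.0 is 5 degrees); "hand": the finger opening in mm, from 0 to 85.4. A call has 1 to 20 rows; each row is the pose to reach, as a shift and turn from the pose measured when the call began, along the tool's axes at that moment; what a row does not reach only later rows make up. A row lasts 1/8 s, in which the tool goes at most 62.5 mm and 10.7 degrees, less where a joint would pass 70% of its speed; a pose out of reach is approached as far as the arm can. A call with a gripper value outside its range is refused whole. The fingers move at their own pace and stop on an object; "newtons" is the grip in N (left out, the last holds). Time passes only in rows, so rows that repeat a pose let the fingers close. It gives the time, the measured TCP pose, the force and the opening at its end, in the units of the state.
- state(): the state, without advancing time (a new reading comes with each control period).
- read_camera(name): name is "scene" or "top"; returns the picture (420x560x3 uint8, red, green, blue); there is no depth.
- camera_params(name): a dict with "K" (3x3 intrinsics, pixels), "view" (4x4, takes a point from world to camera coordinates). Camera axes: x right, y down, z forward; pixel columns grow to the right and rows downward; lengths in m; the calibration is good to about 2 mm. A picture is of the moment at which its call begins. camera_params takes no time and is no camera call.
- sign_off(): hands the job in, once; it reports no verdict.
The state is a dict: "time": time; "joint_pos": joint angles; "joint_vel": joint speeds; "joint_efforts": joint torques, N m; "tcp_pos": TCP position; "tcp_rot": TCP orientation; "ft_force": force on the tool from outside, world axes, zero at the start; "wrist_torque": the same for the moment, N m; "gripper_width": finger opening in m.
Only numpy, scipy, OpenCV 4.12 (cv2) and the standard library are available. Lean on these libraries where they do the work, as an engineer would, in place of code of your own. Each camera call takes 0.05 s, during which the arm holds its last target.

## Working session

There is one attempt and no reset: what is moved stays moved. The work goes in short steps, Python scripts to look and compute and a tool call to move; the robot and the scene stay as the last step left them, time stands still between calls to the robot, and variables do not carry over. Pictures are saved under pics/ and viewed, and the job is handed in when it is done.

Besides the shell and the picture viewer there is one more tool, called in YAML: its name, and indented under it one key for each argument. play_rows: Moves the arm, as the interface text tells. Its arguments: {"type":"object","properties":{"deltas":{"type":"array","items":{"type":"object","properties":{"tx":{"type":"number"},"ty":{"type":"number"},"tz":{"type":"number"},"roll":{"type":"number"},"hand":{"type":"number"}}}},"newtons":{"type":"number"}},"required":["deltas"]}

```bash
mkdir -p pics; python3 - <<'E'
from bench import *
import cv2,numpy as np
np.set_printoptions(precision=4,suppress=True)
for n in("scene","top"):
    cv2.imwrite(f"pics/{n}0.png",read_camera(n)[:,:,::-1]); p=camera_params(n); print(n,p["K"],p["view"])
s=state();print(s)
E
```

```text
scene [[423.3148   0.     279.2501]
 [  0.     423.3148 208.2942]
 [  0.       0.       1.    ]] [[-0.7536  0.6572 -0.0144  0.3054]
 [ 0.4279  0.4738 -0.7697 -0.1823]
 [-0.499  -0.5862 -0.6383  1.2986]
 [ 0.      0.      0.      1.    ]]
top [[478.9891   0.     276.1583]
 [  0.     478.9891 215.8867]
 [  0.       0.       1.    ]] [[-0.0088 -0.9999  0.0095  0.0422]
 [-0.9885  0.0073 -0.1509  0.4693]
 [ 0.1508 -0.0108 -0.9885  1.3136]
 [ 0.      0.      0.      1.    ]]
{'time': 0.1, 'joint_pos': array([-1.5343,  0.3811,  1.2981,  0.    ,  1.4636, -0.2153]), 'joint_vel': array([-0.0003, -0.0012, -0.0006, -0.0003,  0.0026,  0.0003]), 'joint_efforts': array([  0.0045, -44.9217, -23.1653,  -0.0001,   0.0037,   0.    ]), 'tcp_pos': array([ 0.137 , -0.5324,  0.2308]), 'tcp_rot': array([ 0.7016,  0.0892, -0.7015,  0.0883]), 'ft_force': array([-0.1245, -0.1679,  0.3523]), 'wrist_torque': array([ 0.0205, -0.0049, -0.0018]), 'gripper_width': 0.08572129460364579}
```

View pics/scene0.png

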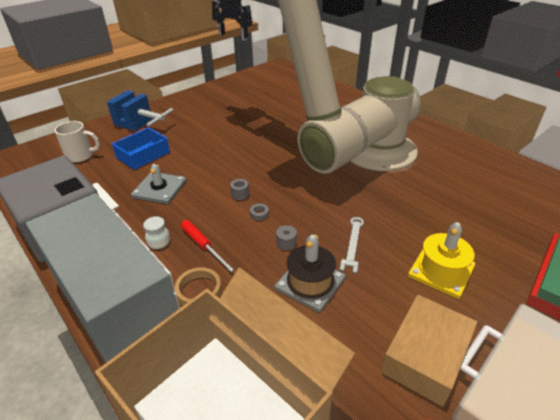

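View pics/top0.png

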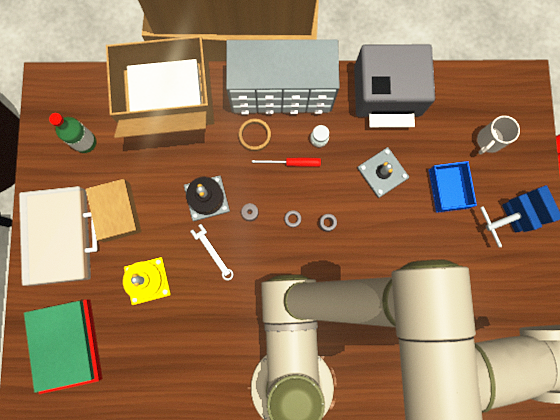

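```bash
python3 - <<'E'
import cv2,numpy as np
a=cv2.imread("pics/scene0.png")[160:320,215:375]
b=cv2.imread("pics/top0.png")[160:250,180:350]
cv2.imwrite("pics/ca.png",np.hstack([cv2.resize(a,None,fx=5,fy=5)[:600],]) )
cv2.imwrite("pics/cb.png",cv2.resize(b,None,fx=4.5,fy=4.5))
E
```

```text
(no output)
```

View pics/ca.png

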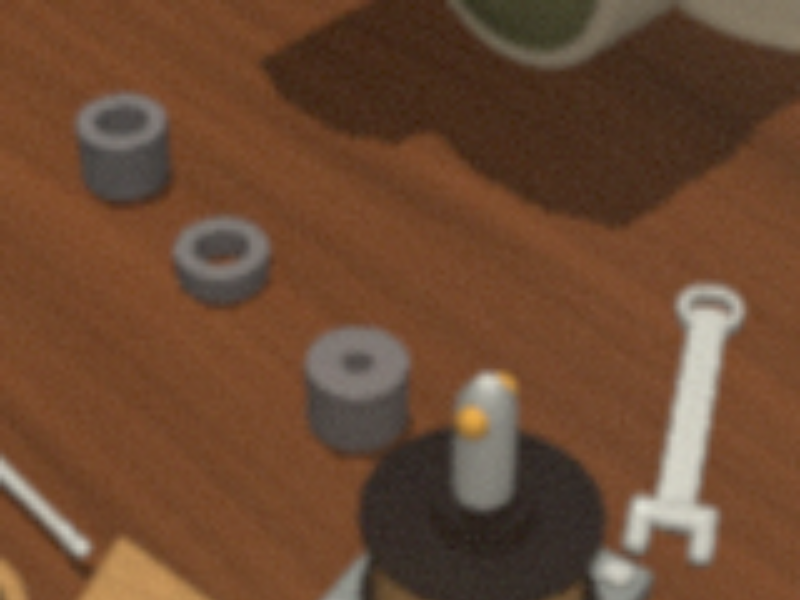

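View pics/cb.png

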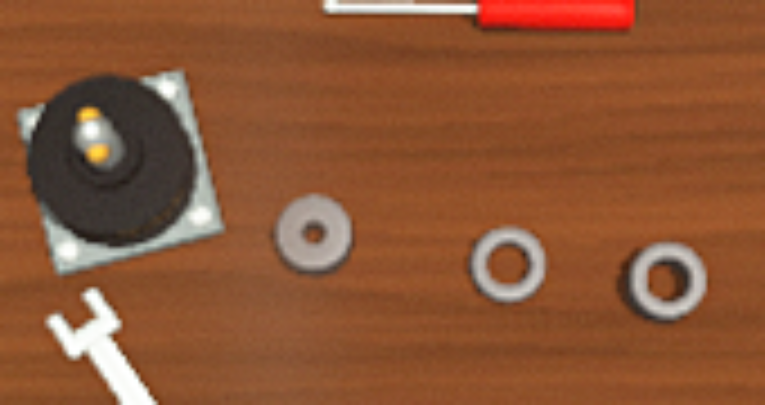

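Collar candidates in the top picture are (250,212) narrow-bored, (293,218) short and (328,222) tall and wide. I choose (328,222), which is (240,190) in the scene picture. For the stand, (205,196) has the black hub and carries the reel, (144,280) is yellow and (384,172) is empty. I choose (205,196). The crops confirm both choices.

```bash
cat > h.py <<'E'
import cv2,numpy as np
from bench import *
np.set_printoptions(precision=4,suppress=True)
def ray(n,u,v):
    p=camera_params(n);V=p["view"];R=V[:3,:3];c=-R.T@V[:3,3]
    return c,R.T@np.linalg.solve(p["K"],[u,v,1])
def onz(n,u,v,z):
    c,d=ray(n,u,v);return c+d*(z-c[2])/d[2]
def proj(n,P):
    p=camera_params(n);q=p["view"][:3,:3]@np.array(P)+p["view"][:3,3];q=p["K"]@q;return q[:2]/q[2]
E
python3 - <<'E'
from h import *
for n,boxes in(("top",{"tall":(328,222),"short":(293,218),"narrow":(250,212)}),("scene",{"tall":(240,190),"short":(260,212),"narrow":(287,237)})):
    im=cv2.imread(f"pics/{n}0.png");hsv=cv2.cvtColor(im,cv2.COLOR_BGR2HSV)
    m=((hsv[...,1]<75)).astype(np.uint8)
    k,l,st,ce=cv2.connectedComponentsWithStats(m)
    for nm,(u,v) in boxes.items():
        w=l[v-12:v+13,u-12:u+13];i=np.bincount(w[w>0]).argmax()
        print(n,nm,st[i],ce[i])
        mm=(l==i)&(hsv[...,2]>(115 if n=="top" else 0)); 
        ys,xs=np.nonzero(mm); c=cv2.findContours(mm.astype(np.uint8),0,1)[0];c=max(c,key=len)
        e=cv2.fitEllipse(c); print("  ell",np.array(e[0]),e[1],onz(n,*e[0],.018 if nm=="short" else .036), hsv[v-12:v+13,u-12:u+13,2].max())
    # orange balls
    o=((hsv[...,0]>8)&(hsv[...,0]<28)&(hsv[...,1]>160)&(hsv[...,2]>150)).astype(np.uint8)
    k,l,st,ce=cv2.connectedComponentsWithStats(o)
    for i in range(1,k):
        if st[i][4]>3: print("  orange",st[i],ce[i],onz(n,*ce[i],.125))
    if n=="top":
        d=(im.max(2)<75).astype(np.uint8);k,l,st,ce=cv2.connectedComponentsWithStats(d)
        i=np.bincount(l[185:210,190:220].ravel()*1)[1:].argmax()+1
        mm=cv2.morphologyEx((l==i).astype(np.uint8),cv2.MORPH_CLOSE,np.ones((9,9)))
        c=max(cv2.findContours(mm,0,1)[0],key=len);e=cv2.fitEllipse(cv2.convexHull(c));print("reel",st[i],e,onz(n,*e[0],.067))
from scipy.spatial.transform import Rotation as R
s=state();print(R.from_quat(s["tcp_rot"]).as_matrix())
E
```

```text
top tall [319 214  18  17 183] [327.7705 221.929 ]
  ell [328.0859 221.6977] (15.977645874023438, 16.07305145263672) [ 0.4519 -0.1075  0.036 ] 216
top short [284 211  17  16 150] [292.5067 218.42  ]
  ell [292.6681 218.332 ] (15.559062004089355, 15.560811996459961) [ 0.4649 -0.0088  0.018 ] 217
top narrow [241 203  17  18 217] [249.3502 211.6221]
  ell [249.2895 211.2845] (15.7189359664917, 16.142988204956055) [0.4832 0.114  0.036 ] 200
  orange [106  63   1   9   9] [106.  67.] [0.8733 0.5034 0.125 ]
  orange [209  62  13   6  51] [215.1765  64.6275] [0.879  0.2038 0.125 ]
  orange [223  63   2   2   4] [223.5  63.5] [0.8822 0.1809 0.125 ]
  orange [434  63  55   4 137] [459.4526  65.0073] [ 0.8751 -0.4722  0.125 ]
  orange [494  63   3   2   4] [495.25  63.75] [ 0.8784 -0.5721  0.125 ]
  orange [34 65  6  4  7] [36.4286 67.1429] [0.8737 0.6936 0.125 ]
  orange [ 43  65  53   4 136] [68.1838 66.6691] [0.8747 0.6069 0.125 ]
  orange [489  64   4   2   5] [490.6  64.4] [ 0.8765 -0.559   0.125 ]
  orange [31 67  4  2  4] [32.5  67.75] [0.872  0.7042 0.125 ]
  orange [485  76   4   1   
[... 14901 characters left out ...]
0.0852  0.036 ] 134
scene short [250 203  19  17 244] [258.9713 211.3566]
  ell [258.9886 211.3575] (15.992682456970215, 18.408905029296875) [0.4735 0.0023 0.018 ] 134
scene narrow [276 225  21  25 425] [286.0259 237.1529]
  ell [286.0323 237.1141] (20.36167335510254, 24.83307647705078) [0.4979 0.1302 0.036 ] 134
  orange [150 170   4   3   9] [151.8889 170.7778] [ 0.6447 -0.1823  0.125 ]
  orange [451 230   6   4  19] [453.5789 231.3158] [0.3054 0.407  0.125 ]
  orange [ 408  233   68   65 2564] [444.7972 264.0421] [0.3942 0.4436 0.125 ]
  orange [307 242   5   5  19] [308.8421 244.1579] [0.5406 0.2437 0.125 ]
[[-0.      0.2491 -0.9685]
 [ 0.0013 -0.9685 -0.2491]
 [-1.     -0.0012 -0.0003]]
```

```bash
python3 - <<'E'
from h import *
a=cv2.imread("pics/scene0.png");b=cv2.imread("pics/top0.png")
def crop(im,u,v,w=30,f=13): return cv2.resize(im[v-w//2:v+w//2,u-w//2:u+w//2],None,fx=f,fy=f,interpolation=cv2.INTER_CUBIC)
cv2.imwrite("pics/z1.png",np.hstack([crop(a,312,248),crop(b,204,194,40,9.75)]))
for n,P in(("scene ring",onz("scene",239.4,183.9,.036)),("tiptop",onz("top",200.4,188.9,.139)),("tipscene",onz("scene",313,235.2,.139))):print(n,P)
for Q in ([.5286,.2399],[.5245,.2385]):
  print([ (n,proj(n,Q+[z])) for n in("top","scene") for z in (.067,.081,.139)])
E
```

```text
scene ring [ 0.4542 -0.1019  0.036 ]
tiptop [0.5267 0.2371 0.139 ]
tipscene [0.5281 0.2415 0.139 ]
[('top', array([203.2288, 193.6207])), ('top', array([202.5076, 192.6135])), ('top', array([199.3501, 188.2038])), ('scene', array([310.9323, 261.002 ])), ('scene', array([311.1667, 256.1467])), ('scene', array([312.1933, 234.8841]))]
[('top', array([203.7152, 195.0731])), ('top', array([202.9988, 194.0808])), ('top', array([199.8621, 189.7362])), ('scene', array([311.901 , 259.6271])), ('scene', array([312.1449, 254.7737])), ('scene', array([313.2127, 233.5237]))]
```

View pics/z1.png

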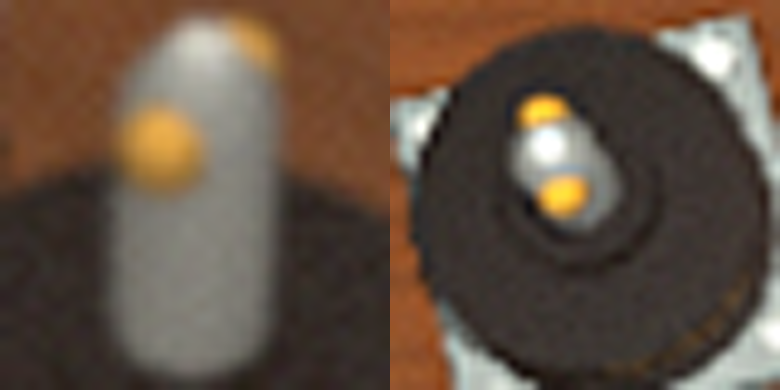

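```bash
python3 - <<'E'
from h import *
print(onz("scene",239.1,188.9,.018),onz("top",327.8,221.9,.027))
for P in([.4519,-.1075],[.454,-.105],[.450,-.108]): 
  for n in("scene","top"):
    t=np.arange(0,6.3,.05);pts=np.array([proj(n,[P[0]+.024*np.cos(a),P[1]+.024*np.sin(a),z]) for a in t for z in(0,.036)])
    print(P,n,pts.min(0),pts.max(0))
a=cv2.imread("pics/scene0.png");b=cv2.imread("pics/top0.png")
def crop(im,u,v,w=30,f=13): return cv2.resize(im[v-w//2:v+w//2,u-w//2:u+w//2],None,fx=f,fy=f,interpolation=cv2.INTER_CUBIC)
cv2.imwrite("pics/z2.png",np.hstack([crop(a,240,190),crop(b,328,222)]))
E
```

```text
[ 0.4545 -0.105   0.018 ] [ 0.4526 -0.1078  0.027 ]
[0.4519, -0.1075] scene [229.6547 177.2989] [248.7672 199.0114]
[0.4519, -0.1075] top [318.328  213.2873] [336.6111 231.7037]
[0.454, -0.105] scene [229.5654 178.0109] [248.7222 199.7813]
[0.454, -0.105] top [317.447  212.5585] [335.7031 230.986 ]
[0.45, -0.108] scene [230.1296 176.9405] [249.2106 198.6245]
[0.45, -0.108] top [318.5156 213.9516] [336.8074 232.358 ]
```

View pics/z2.png

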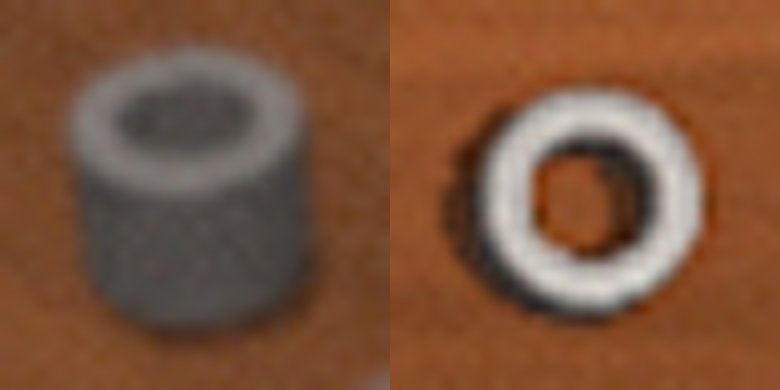

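The crop confirms the tall, wide collar: the ring in the top view is at (328,222) and a deep bore and tall wall show in the scene view. It sits at about (0.453, -0.1065). The spindle is at about (0.527, 0.239).

play_rows:
  deltas:
    - {"tx": 0.3, "ty": -1.0, "tz": -1.2, "hand": 78}
    - {"tx": 0.6, "ty": -2.0, "tz": -2.4, "hand": 78}
    - {"tx": 0.9, "ty": -3.0, "tz": -3.6, "hand": 78}
    - {"tx": 1.2, "ty": -4.0, "tz": -4.8, "hand": 78}
    - {"tx": 1.6, "ty": -5.0, "tz": -6.1, "hand": 78}
    - {"tx": 2.0, "ty": -6.0, "tz": -7.4, "hand": 78}
    - {"tx": 2.4, "ty": -7.0, "tz": -8.6, "hand": 78}
    - {"tx": 2.8, "ty": -7.8, "tz": -9.6, "hand": 78}
    - {"tx": 3.1, "ty": -8.2, "tz": -10.1, "hand": 78}
    - {"tx": 3.27, "ty": -8.34, "tz": -10.3, "hand": 78}
    - {"tx": 3.27, "ty": -8.34, "tz": -10.3, "hand": 78}
    - {"tx": 3.27, "ty": -8.34, "tz": -10.3, "hand": 78}
    - {"tx": 3.27, "ty": -8.34, "tz": -10.3, "hand": 78}
  newtons: 50

```text
$.deltas[0]: bad value
```

```bash
python3 - <<'E'
from h import *
a=read_camera("scene")[:,:,::-1];cv2.imwrite("pics/s1.png",cv2.resize(a[90:270,160:400],None,fx=3,fy=3))
s=state();print(s["time"],s["tcp_pos"],s["joint_pos"],s["ft_force"],s["tcp_rot"])
E
```

```text
0.15 [ 0.137  -0.5324  0.2309] [-1.5343  0.3811  1.298   0.      1.4636 -0.2153] [-0.6194 -0.8454  0.1648] [ 0.7016  0.0892 -0.7015  0.0884]
```

View pics/s1.png

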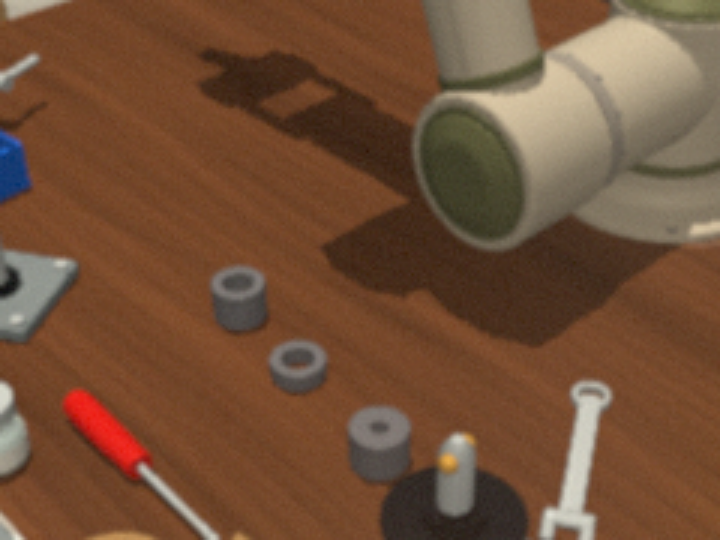

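The call was refused and nothing moved; the picture is unchanged. I'll include all the fields, roll as well.

play_rows:
  deltas:
    - {"tx": 0.3, "ty": -1.0, "tz": -1.2, "roll": 0, "hand": 78}
    - {"tx": 0.6, "ty": -2.0, "tz": -2.4, "roll": 0, "hand": 78}
    - {"tx": 0.9, "ty": -3.0, "tz": -3.6, "roll": 0, "hand": 78}
    - {"tx": 1.2, "ty": -4.0, "tz": -4.8, "roll": 0, "hand": 78}
    - {"tx": 1.6, "ty": -5.0, "tz": -6.1, "roll": 0, "hand": 78}
    - {"tx": 2.0, "ty": -6.0, "tz": -7.4, "roll": 0, "hand": 78}
    - {"tx": 2.4, "ty": -7.0, "tz": -8.6, "roll": 0, "hand": 78}
    - {"tx": 2.8, "ty": -7.8, "tz": -9.6, "roll": 0, "hand": 78}
    - {"tx": 3.1, "ty": -8.2, "tz": -10.1, "roll": 0, "hand": 78}
    - {"tx": 3.27, "ty": -8.34, "tz": -10.3, "roll": 0, "hand": 78}
    - {"tx": 3.27, "ty": -8.34, "tz": -10.3, "roll": 0, "hand": 78}
    - {"tx": 3.27, "ty": -8.34, "tz": -10.3, "roll": 0, "hand": 78}
    - {"tx": 3.27, "ty": -8.34, "tz": -10.3, "roll": 0, "hand": 78}
  newtons: 50

```text
time: 1.78
tcp_pos: [0.4527, -0.1075, 0.101]
tcp_rot: [0.702, 0.088, -0.701, 0.088]
ft_force: [-1.1, 0.7, -1.2]
gripper_width: 0.078
```

```bash
python3 - <<'E'
from h import *
a=read_camera("scene")[:,:,::-1];cv2.imwrite("pics/s2.png",cv2.resize(a[90:270,160:400],None,fx=3,fy=3))
s=state();print(s["time"],s["tcp_pos"],s["joint_pos"],s["ft_force"],s["tcp_rot"],s["gripper_width"])
from scipy.spatial.transform import Rotation as R
print(R.from_quat(s["tcp_rot"]).as_matrix())
E
```

```text
1.825 [ 0.4527 -0.1074  0.1009] [-0.4887  0.3867  1.7257  0.001   1.0289  0.8312] [ 0.7741 -0.5721 -0.5882] [ 0.7018  0.0885 -0.7013  0.0881] 0.07789491008282202
[[ 0.0006  0.2478 -0.9688]
 [ 0.0007 -0.9688 -0.2478]
 [-1.     -0.0005 -0.0008]]
```

View pics/s2.png

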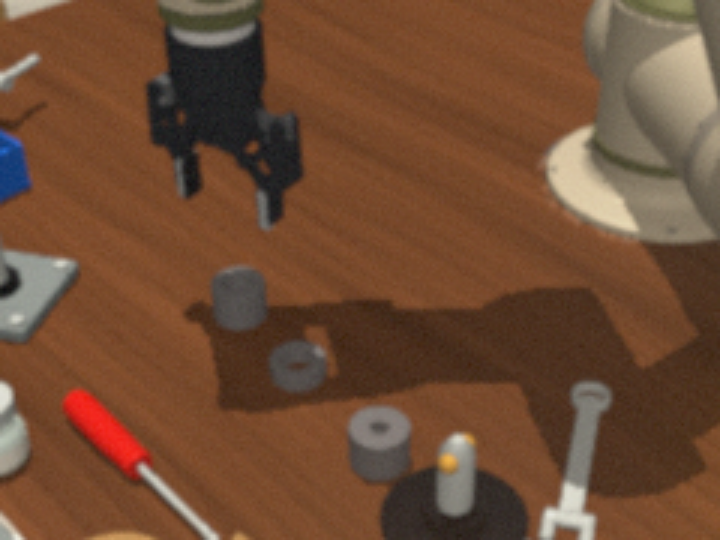

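The open fingers straddle the tall collar: tips at crop (188,190) and (268,220), collar top below at (239,283). Descending and gripping.

play_rows:
  deltas:
    - {"tx": 0.5, "ty": 0, "tz": 0, "roll": 0, "hand": 78}
    - {"tx": 1.0, "ty": 0, "tz": 0, "roll": 0, "hand": 78}
    - {"tx": 1.5, "ty": 0, "tz": 0, "roll": 0, "hand": 78}
    - {"tx": 1.9, "ty": 0, "tz": 0, "roll": 0, "hand": 78}
    - {"tx": 2.2, "ty": 0, "tz": 0, "roll": 0, "hand": 78}
    - {"tx": 2.4, "ty": 0, "tz": 0, "roll": 0, "hand": 78}
    - {"tx": 2.4, "ty": 0, "tz": 0, "roll": 0, "hand": 65}
    - {"tx": 2.4, "ty": 0, "tz": 0, "roll": 0, "hand": 58}
    - {"tx": 2.4, "ty": 0, "tz": 0, "roll": 0, "hand": 52}
    - {"tx": 2.4, "ty": 0, "tz": 0, "roll": 0, "hand": 40}
    - {"tx": 2.4, "ty": 0, "tz": 0, "roll": 0, "hand": 40}
    - {"tx": 2.4, "ty": 0, "tz": 0, "roll": 0, "hand": 40}
    - {"tx": 2.4, "ty": 0, "tz": 0, "roll": 0, "hand": 40}
    - {"tx": 2.4, "ty": 0, "tz": 0, "roll": 0, "hand": 40}
  newtons: 50

```text
time: 3.58
tcp_pos: [0.453, -0.1074, 0.0056]
tcp_rot: [0.702, 0.088, -0.701, 0.088]
ft_force: [-1.1, 0.9, 6.6]
gripper_width: 0.0466
```

```bash
python3 - <<'E'
from h import *
a=read_camera("scene")[:,:,::-1];cv2.imwrite("pics/s3.png",cv2.resize(a[90:270,160:400],None,fx=3,fy=3))
s=state();print(s["time"],s["tcp_pos"],s["ft_force"],s["tcp_rot"],s["gripper_width"])
E
```

```text
3.625 [ 0.453  -0.1074  0.0056] [-0.9122  0.7225  7.6842] [ 0.7021  0.0884 -0.701   0.0884] 0.04672317894494907
```

View pics/s3.png

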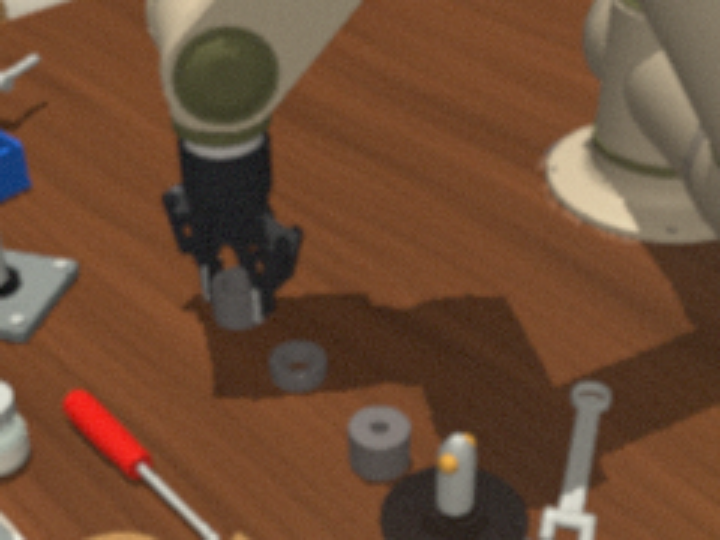

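The collar sits between the pads, with the short collar untouched. I'll lift, then carry it above the spindle.

play_rows:
  deltas:
    - {"tx": -0.3, "ty": 0, "tz": 0, "roll": 0, "hand": 40}
    - {"tx": -0.9, "ty": 0, "tz": 0, "roll": 0, "hand": 40}
    - {"tx": -1.7, "ty": 0, "tz": 0, "roll": 0, "hand": 40}
    - {"tx": -2.6, "ty": 0, "tz": 0, "roll": 0, "hand": 40}
    - {"tx": -3.5, "ty": 0, "tz": 0, "roll": 0, "hand": 40}
    - {"tx": -4.2, "ty": 0, "tz": 0, "roll": 0, "hand": 40}
    - {"tx": -4.6, "ty": 0, "tz": 0, "roll": 0, "hand": 40}
    - {"tx": -4.6, "ty": 0, "tz": 0, "roll": 0, "hand": 40}
    - {"tx": -4.6, "ty": 0, "tz": 0, "roll": 0, "hand": 40}

```text
time: 4.75
tcp_pos: [0.4523, -0.1072, 0.1892]
tcp_rot: [0.702, 0.089, -0.701, 0.088]
ft_force: [0.1, 0.2, -0.1]
gripper_width: 0.0467
```

```bash
python3 - <<'E'
from h import *
a=read_camera("scene")[:,:,::-1];cv2.imwrite("pics/s4.png",cv2.resize(a[40:270,140:400],None,fx=2.6,fy=2.6))
s=state();print(s["time"],s["tcp_pos"],s["ft_force"],s["tcp_rot"],s["gripper_width"])
from scipy.spatial.transform import Rotation as R
d=np.array([.527,.239,.19])-s["tcp_pos"];print(R.from_quat(s["tcp_rot"]).as_matrix().T@d/.04)
E
```

```text
4.8 [ 0.4523 -0.1072  0.189 ] [0.5384 0.5122 0.1984] [ 0.7017  0.0886 -0.7014  0.0881] 0.04656096262995039
[-0.0175 -7.9216 -3.9559]
```

View pics/s4.png

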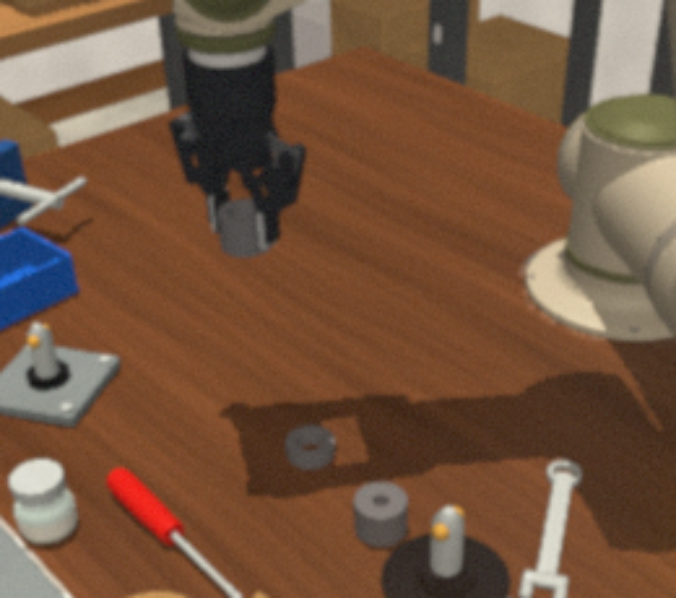

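The collar is lifted, upright between the pads at crop (243,228). The short collar still stands at (310,447).

play_rows:
  deltas:
    - {"tx": 0, "ty": -0.5, "tz": -0.25, "roll": 0, "hand": 40}
    - {"tx": 0, "ty": -1.4, "tz": -0.7, "roll": 0, "hand": 40}
    - {"tx": 0, "ty": -2.5, "tz": -1.25, "roll": 0, "hand": 40}
    - {"tx": 0, "ty": -3.6, "tz": -1.8, "roll": 0, "hand": 40}
    - {"tx": 0, "ty": -4.7, "tz": -2.35, "roll": 0, "hand": 40}
    - {"tx": 0, "ty": -5.8, "tz": -2.9, "roll": 0, "hand": 40}
    - {"tx": 0, "ty": -6.8, "tz": -3.4, "roll": 0, "hand": 40}
    - {"tx": 0, "ty": -7.5, "tz": -3.75, "roll": 0, "hand": 40}
    - {"tx": 0, "ty": -7.92, "tz": -3.96, "roll": 0, "hand": 40}
    - {"tx": 0, "ty": -7.92, "tz": -3.96, "roll": 0, "hand": 40}
    - {"tx": 0, "ty": -7.92, "tz": -3.96, "roll": 0, "hand": 40}
    - {"tx": 0, "ty": -7.92, "tz": -3.96, "roll": 0, "hand": 40}

```text
time: 6.3
tcp_pos: [0.5272, 0.238, 0.1893]
tcp_rot: [0.702, 0.088, -0.702, 0.088]
ft_force: [-0.1, -0.3, -0.8]
gripper_width: 0.0466
```

```bash
python3 - <<'E'
from h import *
def crop(im,u,v,w,f): return cv2.resize(im[v-w//2:v+w//2,u-w//2:u+w//2],None,fx=f,fy=f,interpolation=cv2.INTER_CUBIC)
a=read_camera("scene")[:,:,::-1];b=read_camera("top")[:,:,::-1]
cv2.imwrite("pics/s5f.png",a);cv2.imwrite("pics/t5f.png",b)
cv2.imwrite("pics/s5.png",np.hstack([crop(a,312,230,80,5),crop(b,204,190,80,5)]))
s=state();print(s["time"],s["tcp_pos"],s["ft_force"],s["tcp_rot"],s["gripper_width"])
E
```

```text
6.4 [0.5272 0.2383 0.1894] [ 0.481   0.0815 -0.554 ] [ 0.7018  0.0883 -0.7015  0.0878] 0.04694725544821626
```

View pics/s5.png

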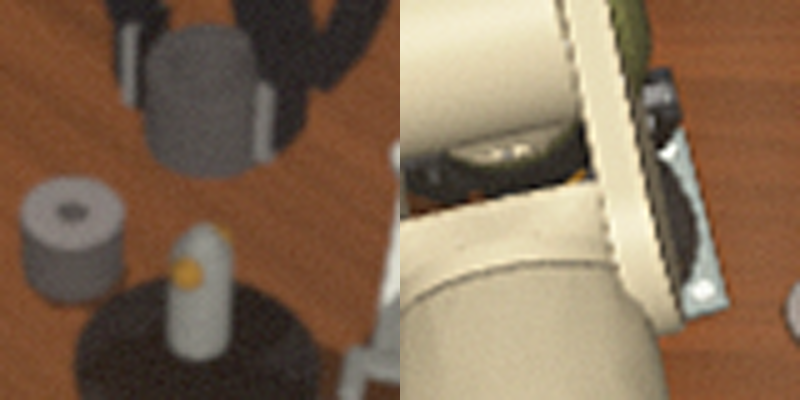

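```bash
python3 - <<'E'
from h import *
t=np.arange(0,6.3,.02)
for P in([.5272,.2382],[.5302,.2412],[.5242,.2352]):
    pts=np.array([proj("scene",[P[0]+.024*np.cos(a),P[1]+.024*np.sin(a),.1838]) for a in t]);q=np.array([proj("scene",[P[0]+.012*np.cos(a),P[1]+.012*np.sin(a),.081]) for a in t])
    print(P,pts.min(0),pts.max(0),"spindle foot",q.min(0),q.max(0),"tip",proj("scene",P+[.139]))
a=cv2.imread("pics/s5f.png")
# collar: low-saturation region bottom
for u in (308,310,312,314,316): print(u,a[218:232,u].max(1)-a[218:232,u].min(1).astype(int))
for u in (308,310,312,314): print(u,a[225:268,u].max(1))
E
```

```text
[0.5272, 0.2382] [299.8835 207.9677] [326.054  225.0183] spindle foot [305.0446 251.0371] [317.1074 259.7508] tip [312.0915 234.0917]
[0.5302, 0.2412] [299.8123 209.409 ] [326.0928 226.6033] spindle foot [304.9989 252.5477] [317.1084 261.3291] tip [312.0723 235.6206]
[0.5242, 0.2352] [299.954  206.5382] [326.0156 223.4469] spindle foot [305.0899 249.5379] [317.1064 258.1848] tip [312.1106 232.5751]
308 [10 13  9 14 11 11 25 54 72 68 73 71 72 70]
310 [10 10  8  7  8 10 14 40 68 75 75 70 73 72]
312 [13 11 11  7 11  9  9 31 66 74 75 73 75 75]
314 [10 12  6 10 11 10 14 33 68 78 76 74 74 74]
316 [11  8  7 11 10  8 10 33 66 81 79 73 73 76]
308 [107 120 121 116 117 121 117 120 123 122 120 120 114 111 114 113 126 136
 149 159 158 148 135 122 128 126 129 129 131 123 125 132 131 130 127 115
  75  49  43  42  42  40  47]
310 [102 119 119 115 114 121 118 116 122 123 123 125 124 131 136 137 141 153
 160 164 161 154 142 134 135 136 133 138 135 135 135 138 136 135 134 129
 103  63  48  44  41  39  40]
312 [ 98 121 121 113 117 117 114 120 118 122 127 131 139 150 149 147 143 144
 146 147 146 139 138 142 138 144 138 144 141 137 134 140 134 135 137 133
 110  60  44  43  46  42  45]
314 [100 123 122 123 120 118 115 112 114 120 132 126 139 145 142 143 143 142
 146 140 139 138 137 138 137 139 134 136 130 135 132 133 130 131 127 115
  81  42  45  40  45  42  44]
```

The scene view shows the collar foot edge at row 225, as predicted. The spindle foot edge is at row 261 against 259.75 predicted, so the spindle lies about 1.5–2 mm farther in +x and +y. I'll correct that and lower to just above the balls.

play_rows:
  deltas:
    - {"tx": 0, "ty": -0.03, "tz": -0.05, "roll": 0, "hand": 40}
    - {"tx": 0.2, "ty": -0.03, "tz": -0.05, "roll": 0, "hand": 40}
    - {"tx": 0.45, "ty": -0.03, "tz": -0.05, "roll": 0, "hand": 40}
    - {"tx": 0.7, "ty": -0.03, "tz": -0.05, "roll": 0, "hand": 40}
    - {"tx": 0.95, "ty": -0.03, "tz": -0.05, "roll": 0, "hand": 40}
    - {"tx": 1.1, "ty": -0.03, "tz": -0.05, "roll": 0, "hand": 40}
    - {"tx": 1.2, "ty": -0.03, "tz": -0.05, "roll": 0, "hand": 40}
    - {"tx": 1.25, "ty": -0.03, "tz": -0.05, "roll": 0, "hand": 40}
    - {"tx": 1.25, "ty": -0.03, "tz": -0.05, "roll": 0, "hand": 40}

```text
time: 7.52
tcp_pos: [0.5289, 0.24, 0.1395]
tcp_rot: [0.702, 0.088, -0.701, 0.088]
ft_force: [0.4, 0.1, -0.8]
gripper_width: 0.0467
```

```bash
python3 - <<'E'
from h import *
def crop(im,u,v,w,f): return cv2.resize(im[v-w//2:v+w//2,u-w//2:u+w//2],None,fx=f,fy=f,interpolation=cv2.INTER_CUBIC)
a=read_camera("scene")[:,:,::-1]
cv2.imwrite("pics/s6.png",crop(a,312,230,80,7))
s=state();print(s["time"],s["tcp_pos"],s["ft_force"],s["wrist_torque"],s["tcp_rot"],s["gripper_width"])
E
```

```text
7.575 [0.529  0.24   0.1396] [-0.567   0.1665 -0.4499] [-0.0062  0.0092  0.0178] [ 0.7019  0.0883 -0.7013  0.0878] 0.046620513774837356
```

View pics/s6.png

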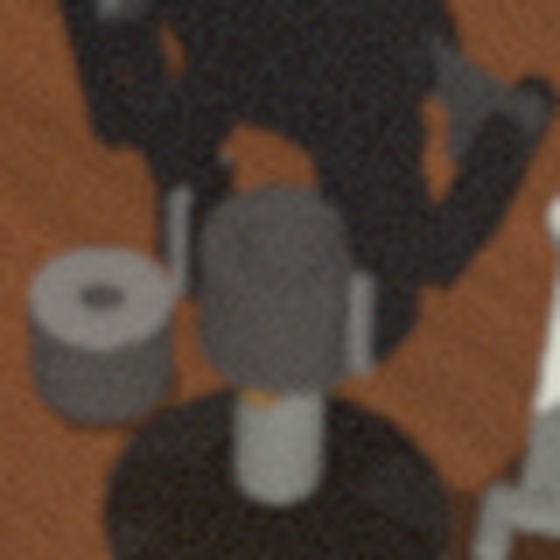

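The nose is in the bore with no side force. The collar is at crop (275,290) with the spindle below it at (281,450). Pressing on slowly.

play_rows:
  deltas:
    - {"tx": 0.07, "ty": 0, "tz": 0, "roll": 0, "hand": 40}
    - {"tx": 0.14, "ty": 0, "tz": 0, "roll": 0, "hand": 40}
    - {"tx": 0.21, "ty": 0, "tz": 0, "roll": 0, "hand": 40}
    - {"tx": 0.28, "ty": 0, "tz": 0, "roll": 0, "hand": 40}
    - {"tx": 0.35, "ty": 0, "tz": 0, "roll": 0, "hand": 40}

```text
time: 8.2
tcp_pos: [0.5292, 0.2401, 0.126]
tcp_rot: [0.702, 0.088, -0.701, 0.088]
ft_force: [-0.9, -0.1, 4.1]
gripper_width: 0.0467
```

```bash
python3 - <<'E'
from h import *
s=state();print(s["time"],s["tcp_pos"],s["ft_force"],s["wrist_torque"],s["tcp_rot"],s["gripper_width"])
E
```

```text
8.2 [0.5292 0.2401 0.126 ] [-0.8672 -0.0657  4.1302] [ 0.0085  0.0958 -0.0298] [ 0.7023  0.0883 -0.7009  0.0877] 0.04667680882986797
```

play_rows:
  deltas:
    - {"tx": 0.08, "ty": 0, "tz": 0, "roll": 0, "hand": 40}
    - {"tx": 0.16, "ty": 0, "tz": 0, "roll": 0, "hand": 40}
    - {"tx": 0.24, "ty": 0, "tz": 0, "roll": 0, "hand": 40}
    - {"tx": 0.32, "ty": 0, "tz": 0, "roll": 0, "hand": 40}
    - {"tx": 0.4, "ty": 0, "tz": 0, "roll": 0, "hand": 40}
    - {"tx": 0.48, "ty": 0, "tz": 0, "roll": 0, "hand": 40}
    - {"tx": 0.56, "ty": 0, "tz": 0, "roll": 0, "hand": 40}
    - {"tx": 0.64, "ty": 0, "tz": 0, "roll": 0, "hand": 40}
    - {"tx": 0.72, "ty": 0, "tz": 0, "roll": 0, "hand": 40}
    - {"tx": 0.8, "ty": 0, "tz": 0, "roll": 0, "hand": 40}
    - {"tx": 0.86, "ty": 0, "tz": 0, "roll": 0, "hand": 40}
    - {"tx": 0.92, "ty": 0, "tz": 0, "roll": 0, "hand": 40}
    - {"tx": 0.92, "ty": 0, "tz": 0, "roll": 0, "hand": 40}

```text
time: 9.82
tcp_pos: [0.5292, 0.2401, 0.089]
tcp_rot: [0.702, 0.088, -0.701, 0.088]
ft_force: [0.5, -0.1, -0.4]
gripper_width: 0.0469
```

```bash
python3 - <<'E'
from h import *
def crop(im,u,v,w,f): return cv2.resize(im[v-w//2:v+w//2,u-w//2:u+w//2],None,fx=f,fy=f,interpolation=cv2.INTER_CUBIC)
a=read_camera("scene")[:,:,::-1]
cv2.imwrite("pics/s7.png",crop(a,312,235,80,7))
s=state();print(s["time"],s["tcp_pos"],s["ft_force"],s["wrist_torque"],s["gripper_width"])
E
```

```text
9.875 [0.5293 0.2402 0.0892] [-0.5761 -0.094  -0.5276] [ 0.041   0.0007 -0.0518] 0.046736559216175776
```

View pics/s7.png

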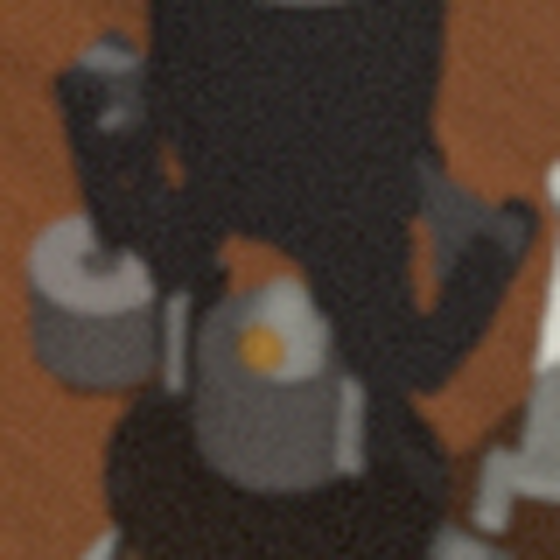

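The balls are out above the collar's top, at crop (262,348). The foot should still be about 2 mm up, so I'll press gently until it bears on the hub.

play_rows:
  deltas:
    - {"tx": 0.03, "ty": 0, "tz": 0, "roll": 0, "hand": 40}
    - {"tx": 0.06, "ty": 0, "tz": 0, "roll": 0, "hand": 40}
    - {"tx": 0.08, "ty": 0, "tz": 0, "roll": 0, "hand": 40}
    - {"tx": 0.08, "ty": 0, "tz": 0, "roll": 0, "hand": 40}

```text
time: 10.38
tcp_pos: [0.5294, 0.2402, 0.0867]
tcp_rot: [0.703, 0.088, -0.701, 0.088]
ft_force: [-1.2, -0.9, 5.1]
gripper_width: 0.0464
```

play_rows:
  deltas:
    - {"tx": 0.03, "ty": 0, "tz": 0, "roll": 0, "hand": 40}
    - {"tx": 0.06, "ty": 0, "tz": 0, "roll": 0, "hand": 40}
    - {"tx": 0.06, "ty": 0, "tz": 0, "roll": 0, "hand": 40}

```text
time: 10.75
tcp_pos: [0.5294, 0.2402, 0.0866]
tcp_rot: [0.703, 0.088, -0.7, 0.088]
ft_force: [-7.0, -2.4, 19.3]
gripper_width: 0.0468
```

It is solid on the hub: 19 N with no further travel. I'll ease off, let go and raise straight up.

play_rows:
  deltas:
    - {"tx": 0, "ty": 0, "tz": 0, "roll": 0, "hand": 45}
    - {"tx": 0, "ty": 0, "tz": 0, "roll": 0, "hand": 55}
    - {"tx": 0, "ty": 0, "tz": 0, "roll": 0, "hand": 65}
    - {"tx": 0, "ty": 0, "tz": 0, "roll": 0, "hand": 75}
    - {"tx": 0, "ty": 0, "tz": 0, "roll": 0, "hand": 78}
    - {"tx": 0, "ty": 0, "tz": 0, "roll": 0, "hand": 78}
    - {"tx": -0.5, "ty": 0, "tz": 0, "roll": 0, "hand": 78}
    - {"tx": -1.3, "ty": 0, "tz": 0, "roll": 0, "hand": 78}
    - {"tx": -2.2, "ty": 0, "tz": 0, "roll": 0, "hand": 78}
    - {"tx": -3.1, "ty": 0, "tz": 0, "roll": 0, "hand": 78}
    - {"tx": -3.5, "ty": 0, "tz": 0, "roll": 0, "hand": 78}
    - {"tx": -3.5, "ty": 0, "tz": 0, "roll": 0, "hand": 78}

```text
time: 12.25
tcp_pos: [0.5291, 0.2401, 0.2275]
tcp_rot: [0.704, 0.089, -0.699, 0.088]
ft_force: [-0.0, -0.2, -0.1]
gripper_width: 0.0778
```

```bash
python3 - <<'E'
from h import *
def crop(im,u,v,w,f): return cv2.resize(im[v-w//2:v+w//2,u-w//2:u+w//2],None,fx=f,fy=f,interpolation=cv2.INTER_CUBIC)
a=read_camera("scene")[:,:,::-1]
cv2.imwrite("pics/s8.png",np.hstack([crop(a,312,245,60,9),crop(a,285,215,130,540/130)[:, :260]]))
s=state();print(s["time"],s["tcp_pos"],s["ft_force"],s["gripper_width"])
t=np.arange(0,6.3,.02)
for P in([.5294,.2402],):
  for z in(.081,.117):
    pts=np.array([proj("scene",[P[0]+.024*np.cos(b),P[1]+.024*np.sin(b),z]) for b in t]);print(z,pts.min(0),pts.max(0))
g=a.max(2);print(g[235:280,312])
E
```

```text
12.3 [0.5287 0.24   0.2263] [ 0.4493  0.5451 -0.4467] 0.0778768486022511
0.081 [298.9061 247.8512] [323.1003 265.3793]
0.117 [299.1885 234.9294] [324.0639 252.3644]
[130 131 140 152 155 149 144 148 146 149 146 140 142 141 134 107  90  86
  86  90  90  90  85  90  85  91  88  89  84  87  77  54  47  40  49  41
  47  46  41  46  43  48  43  48  48]
```

View pics/s8.png

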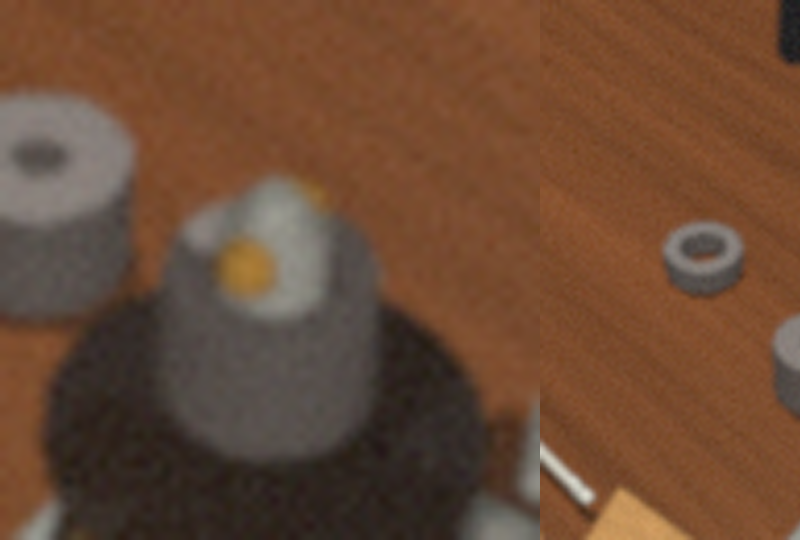

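The collar sits level. Its foot edge is at row 265.8 against 265.4 predicted for fully home, both balls are out above it, and the other two collars are still standing. Handing in.

```bash
python3 -c "
from bench import *
print(sign_off())"
```

```text
the job is handed in; nothing more can be done
None
```

The tall wide-bored collar is on the reel's spindle, fully home on the black hub and let go. I handed the job in at about 12.3 s.

I pressed it steadily past the balls, with 4 N showing at the one reading taken during the push. It then seated against the hub at up to 19 N with no further travel.

**Last checks:**
- **Balls:** both have sprung out above the collar.
- **Seat:** the foot edge is at image row 265.8, against 265.4 predicted for fully home.
- **Robot:** the gripper is open and well clear above, with about zero force at the wrist.
- **Other collars:** I never touched the short and narrow ones, and the last picture shows both standing.

**Disagreements and a refused call:**
- **Spindle position:** the first estimates from the two cameras differed by 2–5 mm. I corrected the collar by about 1.6 mm in x and in y after looking at it held over the spindle.
- **Grip width:** the gripper read 46.7 mm on the 48 mm collar, and I did not look into why.
- **Refused move:** the first move call was refused because I left out the roll field; nothing moved.

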